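# Isolate the lamp supply, then change over its selector

## Task

Change the microscope's lamp supply unit over to its other lamp: first turn the red isolator handle clockwise until it has come home against its stop, which alone frees the black selector; then turn the black selector handle clockwise as far as it goes and let go. Lean on neither handle hard, at a stop or while it is locked (25 N at the grip is too much), and leave the things standing behind the unit where they are.

Things in the scene. Friction and masses are not known exactly. Their poses are not given: they have to be found in the camera images.
- unit: Lamp supply unit, a grey case with an aluminium top plate, fixed to the bench, 150 (x) x 250 (y) x 70 mm high. Origin at the centre of its underside; x points to its back, y to its left as seen from its front, z up. The red isolator turns on the left half, the black selector on the right half; the flat top is 70 mm above the bench.
- isolator_axis (a point): Point on the upright turning axis of the red isolator, at the height of the unit's top plate (unit frame x 0, y +52.5 mm, z 70 mm).
- selector_axis (a point): Point on the upright turning axis of the black selector, at the height of the unit's top plate (unit frame x 0, y -52.5 mm, z 70 mm).
- isolator: Red isolator, a crank handle turning about the upright isolator_axis: a flat arm (13 mm wide, its top 17.5 mm above the top plate) with an upright round grip at its end. Origin on the axis, 1.5 mm above the top plate. Turns clockwise, seen from above, to a stop; stays where it is left. Friction about 5.5 N at the grip. The selector is free only while this is within about 3 degrees of its stop.
- isolator_grip (a point): Centre, half-way up, of the isolator's upright round red grip: 14 mm in diameter, its free part 28 mm tall (from 18.5 to 45.5 mm above the unit's top plate; this point is 32 mm above it), 55 mm from the isolator's axis. At the start it points roughly to the unit's front.
- selector: Black selector, a crank handle of the isolator's shape, turning about the upright selector_axis; origin on the axis, 1.5 mm above the top plate. Locked (but for 2 degrees of play) until the isolator is home; then turns clockwise, seen from above, by 63 degrees to its stop. Even friction, about 5.5 N at the grip; stays where it is left. Once turned, it locks the isolator.
- selector_grip (a point): Centre, half-way up, of the selector's upright round black grip: 14 mm in diameter, free part 28 mm tall, this point 32 mm above the unit's top plate and 55 mm from the selector's axis. It starts pointing to the unit's right (8 degrees towards its front from that) and ends pointing to its front (19 degrees to the right of that).
- stops: Two sprung buffers inside the case, the handles' stops, out of sight and reach; origin as the unit's. Each gives about 8 N more per mm at the grip. Where the isolator meets its stop differs from unit to unit and cannot be seen: 26 to 89 degrees clockwise from where the handle starts, so it must be felt as a rise of the force.
- bulb_box_mid (a point): Centre of a small brown and orange lamp bulb carton, 43 x 42 x 62 mm, loose, standing behind the unit.
- oil_bottle_mid (a point): Centre of a small dark bottle with a white cap, 28 mm in diameter, 68 mm tall, loose, standing behind the unit.
- mount_4_mid (a point): Centre of a black round specimen mount, 30 mm in diameter, 21 mm high, loose, behind the unit.

How it is judged:
By the outcome, as a careful person would: the job done as asked, in the order asked, and still so for the second after the job is handed in, with the robot touching nothing.
It also fails if it takes over 70 s, if anything falls off the work surface, if the arm or the gripper's body presses on something with over 40 N, if the wrist force passes 120 N, or if a joint passes its speed limit or range.

## Robot

A 6-joint arm with a two-finger parallel gripper is mounted at the origin on a cart in front of the work surface, level with it; the furniture and walls round the work are solid. World frame = base frame: x ahead of the robot, y to its left, z up, the work surface at z = 0. Lengths are in m, angles in rad, forces in N, time in s.
With the tool pointing down it reaches from about 0.35 to 0.85 m from the base axis. Payload 8.1 kg.
Tool frame: the origin (TCP) lies on the mounting face of the last link; the fingertips stand 186 mm ahead of it and the grasp point (between the pads) lies 167 mm ahead of it; z points along the fingers, y is the line along which they close (so a half turn about z gives the same grasp; the last joint's range is limited). The gripper opens to 93 mm and grips with 3 to 60 N. Pads are 15 mm wide; open, the fingers measure 128 mm over their backs; the gripper's body (75 mm by 188 mm) begins 65 mm behind the grasp point.
Start: joints at [1.241, 0.13, 1.488, -0, 1.523, -0.085], TCP at [0.145, 0.582, 0.405] pointing down, gripper open.
Joint ranges: [-2.96, 2.96], [-0.89, 2.26], [0.02, 2.5], [-1.34, 4.48], [0, 2.73], [-2.66, 2.66]. Speed limits (rad/s): [2.39, 2.39, 2.79, 3.14, 3.14, 3.14].

## Interface

Orientations are given as a rotation vector (axis times angle).
In Python, from plant import * gives the robot as it stands. The module is installed in compiled form; this text tells all that it offers.
- The arm moves only by the tool arm_command, never from a script. Its argument "increments" is a list of rows, each a list of 6 numbers: the shift along the tool's x, y, z in units of 0.2 m (1.0 is 0.2 m), then the turn, a rotation vector about the tool's x, y, z in units of pi rad (1.0 is pi rad). A call has exactly 5 rows; each row is the pose to reach, as a shift and turn from the pose commanded when the call began, along the tool's axes at that moment, turning the shorter way round; what a row does not reach only later rows make up. A row lasts 1/8 s, in which the tool goes at most 62.5 mm and 10.7 degrees, less where a joint would pass 70% of its speed; a pose out of reach is approached as far as the arm can. A call with a number of a shift or a turn outside -1 to 1 is refused whole. A call with a gripper value outside its range is refused whole. "fingers" is the closure, from -1 (fully open) to 1 (shut), set as the call begins (left out, the last holds). The fingers move at their own pace and stop on an object; "force" is the grip in N (left out, the last holds). Time passes only in rows, so rows that repeat a pose let the fingers close, or fill a call up. It gives the time, the measured TCP pose, the force, the opening and the grip force at its end, in the units of the state.
- read_state(): the state, without advancing time (a new reading comes with each control period).
- read_camera(name): name is "scene" or "side" or "wrist"; returns a dict with "image" (480x640x3 uint8, red, green, blue), "fx", "fy", "cx", "cy" (pixels), "k1" (the pictures are not rectified: a ray, as slopes to the right and down, at radius r is drawn at 1 + k1 r^2 times it, then the intrinsics apply), "T" (4x4, takes a point from camera to world coordinates). Camera axes: x right, y down, z forward; pixel columns grow to the right and rows downward; lengths in m; the calibration is good to about 2 mm. A picture is of the moment at which its call begins. There is no depth.
- close_job(): hands the job in; it is judged then, once.
The state is a dict: "t": time; "q": joint angles; "dq": joint speeds; "joint_torque": joint torques, N m; "tool_pos": TCP position; "orientation": TCP orientation; "force": force on the tool from outside, world axes, zero at the start; "wrist_torque": the same for the moment, N m; "opening": finger opening in m; "gripper_force": force on a finger pad.
Only numpy, scipy, OpenCV 4.12 (cv2) and the standard library are available. Lean on these libraries where they do the work, as an engineer would, in place of code of your own. Each camera call takes 0.05 s, during which the arm holds its last target. There are 200 camera calls.

## Working session

There is one attempt and no reset: what is moved stays moved. The work goes in short steps, Python scripts to look and compute and a tool call to move; the robot and the scene stay as the last step left them, time stands still between calls to the robot, and variables do not carry over. Pictures are saved under pics/ and viewed, at most 10 in all, crops included, and the job is handed in when it is done.

Besides the shell and the picture viewer there is one more tool, called after ">>>" as name(argument=value, ...), one argument or row to a line, values as JSON. arm_command: Moves the arm, as the interface text tells. Shifts and turns lie within -1 to 1; 1 stands for 0.2 m of shift or pi rad of turn. Its arguments: {"type":"object","properties":{"increments":{"type":"array","items":{"type":"array","items":{"type":"number","minimum":-1,"maximum":1}}},"fingers":{"type":"number"},"force":{"type":"number"}},"required":["increments"]}

```bash
mkdir -p pics
python3 - <<'E'
from plant import *
import cv2
for n in ["scene","side"]:
    c=read_camera(n); cv2.imwrite(f"pics/{n}0.png",c["image"][:,:,::-1]); print(n,c["fx"],c["cx"],c["cy"],c["k1"],c["T"].round(3).tolist())
s=read_state(); print({k:(v if not hasattr(v,'round') else v.round(3)) if not isinstance(v,(list,tuple)) else v for k,v in s.items()})
E
```

```text
scene 434.08320966701405 324.76452145084625 240.94492887170034 -0.101941630034186 [[0.602, -0.621, 0.501, 0.121], [-0.798, -0.459, 0.39, -0.065], [-0.012, -0.635, -0.772, 0.728], [0.0, 0.0, 0.0, 1.0]]
side 597.0541500628655 312.8950971010142 237.82077334641903 -0.10992088883911341 [[-0.999, 0.037, -0.038, 0.569], [0.053, 0.629, -0.776, 0.93], [-0.005, -0.776, -0.63, 0.609], [0.0, 0.0, 0.0, 1.0]]
{'t': 0.1, 'q': array([ 1.241,  0.131,  1.489, -0.   ,  1.523, -0.085]), 'dq': array([-0.   , -0.002, -0.002, -0.   ,  0.002,  0.   ]), 'joint_torque': array([ 1.0000e-03, -5.6134e+01, -4.9309e+01,  7.7000e-02,  2.9000e-02,
       -0.0000e+00]), 'tool_pos': array([0.145, 0.582, 0.404]), 'orientation': array([-3.840e-01, -3.118e+00,  2.000e-03]), 'force': array([-0.076, -0.434, -0.044]), 'wrist_torque': array([ 0.029, -0.002, -0.005]), 'gripper_force': 0.0, 'opening': 0.0929959956600812}
```

View pics/scene0.png

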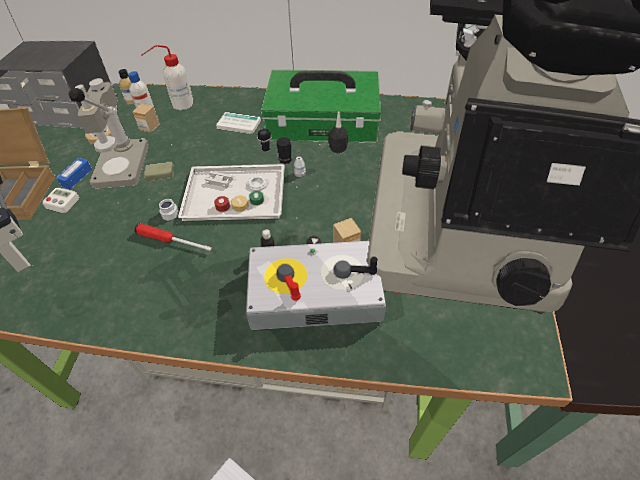

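View pics/side0.png

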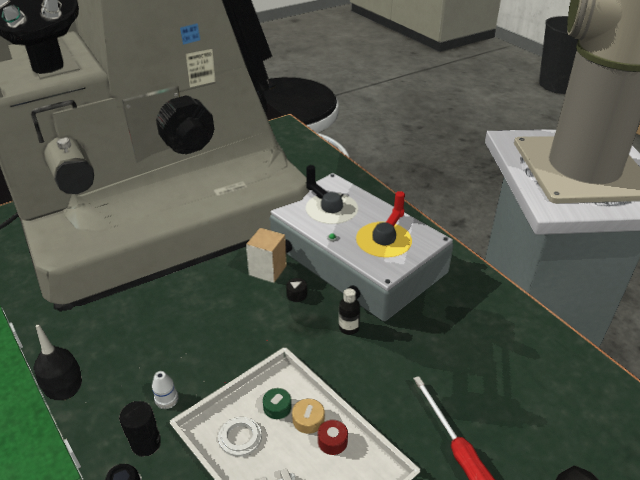

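The scene view shows the unit at about (315,285), with the red grip near (295,290) and the black grip near (374,265). The microscope stands close on its right. The side view shows the same layout from behind. I'll enlarge both for measuring.

Run:
```python
import cv2
a=cv2.imread("pics/scene0.png")[220:340,235:395]; cv2.imwrite("pics/sc.png",cv2.resize(a,None,fx=5,fy=5,interpolation=cv2.INTER_CUBIC))
a=cv2.imread("pics/side0.png")[160:340,240:470]; cv2.imwrite("pics/sd.png",cv2.resize(a,None,fx=3.3,fy=3.3,interpolation=cv2.INTER_CUBIC))
```

```text
(no output)
```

View pics/sc.png

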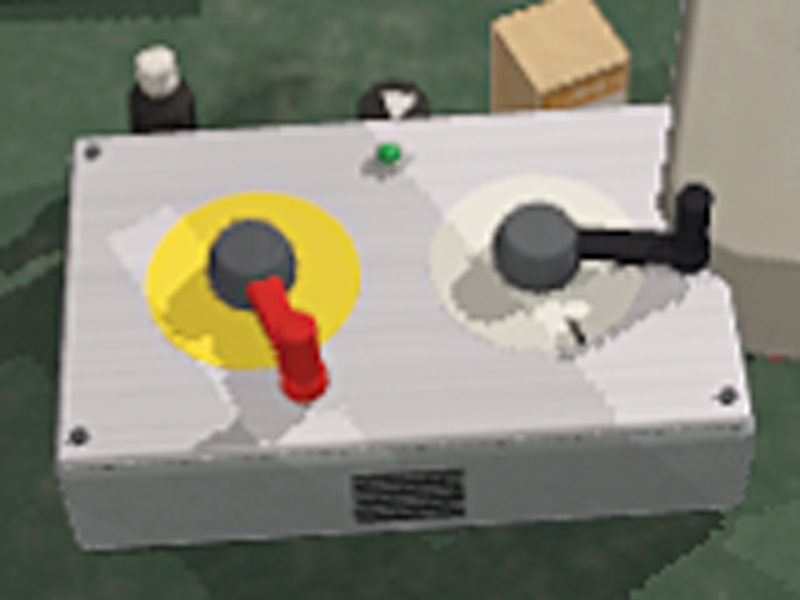

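View pics/sd.png

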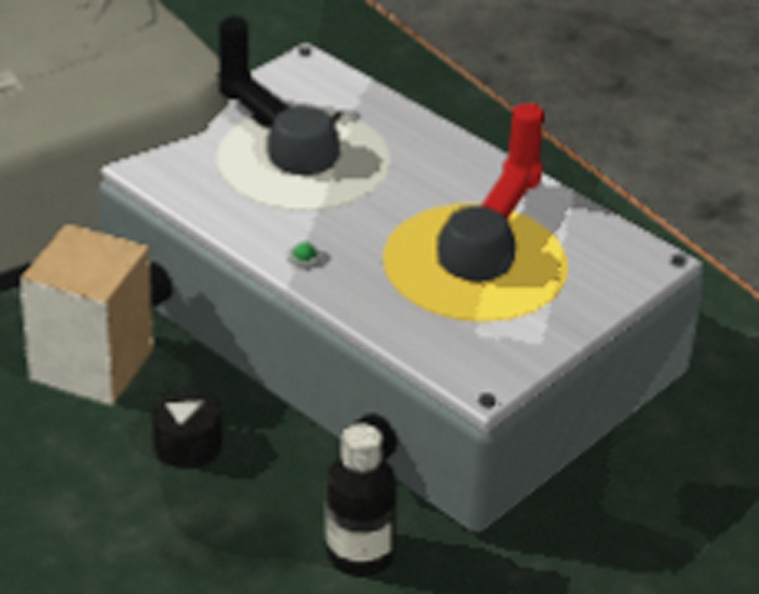

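Pixel positions I read off the crops:

| Point | Scene crop | Side crop |
|---|---|---|
| Plate front-left corner | (58,460) | (702,265) |
| Plate front-right corner | (752,423) | – |
| Plate back-left corner | (76,140) | (488,426) |
| Plate back-right corner | – | (102,173) |
| Yellow disc centre | (254,281) | (475,262) |
| Cream disc centre | (540,265) | (302,157) |
| Red grip middle | (300,352) | (525,143) |
| Black grip middle | (694,225) | (235,57) |

The carton, mount and bottle all stand close behind the unit.

```bash
cat > fit.py <<'E'
from plant import *
import numpy as np, cv2
from scipy.optimize import least_squares
C={n:read_camera(n) for n in("scene","side")}
def proj(c,P):
    T=np.linalg.inv(c["T"]);p=T[:3,:3]@P+T[:3,3];u=p[:2]/p[2];u=u*(1+c["k1"]*(u@u))
    return np.array([c["fx"]*u[0]+c["cx"],c["fy"]*u[1]+c["cy"]])
def px(n,u): return np.array([235,220])+np.array(u)/5 if n=="scene" else np.array([240,160])+np.array(u)/3.3
X,Y=.075,.125
obs=[("scene",(58,460),(-X,Y)),("scene",(752,423),(-X,-Y)),("scene",(76,140),(X,Y)),("scene",(254,281),(0,.0525)),("scene",(540,265),(0,-.0525)),
("side",(702,265),(-X,Y)),("side",(488,426),(X,Y)),("side",(102,173),(X,-Y)),("side",(475,262),(0,.0525)),("side",(302,157),(0,-.0525))]
gr=[("scene",(300,352),0),("side",(525,143),0),("scene",(694,225),1),("side",(235,57),1)]
def W(p,x,y,z):
    c,s=np.cos(p[2]),np.sin(p[2]);return np.array([p[0]+c*x-s*y,p[1]+s*x+c*y,z])
def grip(p,i): a=p[3+i];return W(p,.055*np.cos(a),[.0525,-.0525][i]+.055*np.sin(a),.102)
def res(p): return np.concatenate([proj(C[n],W(p,*q,.07))-px(n,u) for n,u,q in obs]+[proj(C[n],grip(p,i))-px(n,u) for n,u,i in gr])
f=least_squares(res,[.45,.2,0.7,-3.1,-1.7],loss="soft_l1")
p=f.x;print(p.round(4),np.rad2deg(p[2:]).round(1));print(res(p).reshape(-1,2).round(1).tolist())
for n,v in dict(iso=W(p,0,.0525,.07),sel=W(p,0,-.0525,.07),gi=grip(p,0),gs=grip(p,1)).items():print(n,v.round(4))
E
python3 fit.py
```

```text
[ 0.4712  0.2354  0.7154 -2.8264 -1.7535] [  41.  -161.9 -100.5]
[[-2.9, 2.7], [1.4, 0.7], [-2.9, -0.6], [-0.9, 0.5], [-1.4, 0.1], [2.1, -1.5], [-0.8, 0.8], [-8.8, -4.1], [-1.4, -0.3], [-1.1, 0.5], [-1.4, 0.0], [-0.5, -2.3], [-1.2, 0.3], [-0.8, -3.2]]
iso [0.4368 0.275  0.07  ]
sel [0.5057 0.1957 0.07  ]
gi [0.4085 0.2278 0.102 ]
gs [0.5336 0.1484 0.102 ]
```

```bash
sed -i 's/("side",(102,173),(X,-Y)),//' fit.py; python3 fit.py
cat > inc.py <<'E'
import sys,numpy as np
from plant import *
from scipy.spatial.transform import Rotation as R
def inc(x,y,z,yaw,P=None,Q=None):
    s=read_state();P=s["tool_pos"] if P is None else P;r=R.from_rotvec(s["orientation"]) if Q is None else Q
    a=np.deg2rad(yaw);Y=np.array([np.cos(a),np.sin(a),0]);Z=np.array([0,0,-1.]);t=R.from_matrix(np.c_[np.cross(Y,Z),Y,Z])
    d=r.inv().apply(np.array([x,y,z])-P)/.2;w=(r.inv()*t).as_rotvec()/np.pi
    return d.round(4).tolist(),w.round(4).tolist()
if __name__=="__main__":
    s=read_state();print(s["t"],s["tool_pos"].round(4),s["force"].round(1),s["opening"]);print(*inc(*map(float,sys.argv[1:])))
E
python3 inc.py 0.4085 0.2278 0.34 147
```

```text
[ 0.4719  0.235   0.7142 -2.8403 -1.7608] [  40.9 -162.7 -100.9]
[[-2.5, 2.5], [1.7, 0.6], [-2.5, -0.8], [-0.5, 0.3], [-1.0, -0.0], [1.6, -1.6], [-1.5, 0.6], [-1.9, -0.5], [-1.6, 0.3], [-1.4, 0.0], [-0.5, -2.3], [-0.8, 0.4], [-1.0, -3.4]]
iso [0.4375 0.2746 0.07  ]
sel [0.5063 0.1953 0.07  ]
gi [0.4085 0.2279 0.102 ]
gs [0.5338 0.1477 0.102 ]
0.3 [0.1454 0.582  0.4044] [0.8 0.1 0.5] 0.09317008300176081
[-1.7057, -1.3994, 0.3226] [-0.0002, -0.0001, -0.3946]
```

>>> arm_command(
  increments=[
    [-0.17, -0.14, 0, 0, 0, -0.05],
    [-0.34, -0.28, 0, 0, 0, -0.1],
    [-0.51, -0.42, 0, 0, 0, -0.15],
    [-0.68, -0.56, 0, 0, 0, -0.2],
    [-0.85, -0.7, 0, 0, 0, -0.25],
  ],
  fingers=0.3,
  force=12,
)

```text
t: 0.92
tool_pos: [0.277, 0.4039, 0.4048]
orientation: [-0.847, 3.025, 0.0]
force: [-0.1, 0.1, -0.1]
opening: 0.0475
gripper_force: 0.0
```

```bash
python3 inc.py 0.4085 0.2278 0.34 148
```

```text
0.925 [0.277  0.4039 0.4048] [-0.1  0.1 -0.1] 0.047456957020751325
[-0.1046, -1.0937, 0.3241] [-0.0, 0.0001, -0.1484]
```

>>> arm_command(
  increments=[
    [-0.03, -0.27, 0.06, 0, 0, -0.04],
    [-0.06, -0.54, 0.14, 0, 0, -0.08],
    [-0.08, -0.81, 0.22, 0, 0, -0.12],
    [-0.1, -1.0, 0.32, 0, 0, -0.148],
    [-0.1, -1.0, 0.32, 0, 0, -0.148],
  ],
)

```text
t: 1.55
tool_pos: [0.397, 0.2418, 0.339]
orientation: [1.508, -2.753, 0.0]
force: [-0.4, -0.4, 0.5]
opening: 0.0323
gripper_force: 0.0
```

```bash
python3 inc.py 0.4085 0.2278 0.28 148
python3 - <<'E'
from plant import *
import cv2
c=read_camera("wrist");cv2.imwrite("pics/w1.png",c["image"][:,:,::-1])
E
```

```text
1.55 [0.397  0.2418 0.339 ] [-0.4 -0.4  0.5] 0.03229406336535225
[0.0273, -0.0864, 0.2951] [0.0004, -0.0009, -0.0032]
```

View pics/w1.png

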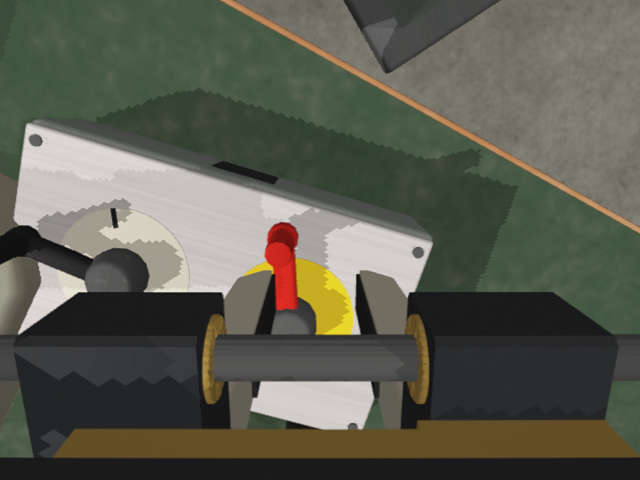

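The wrist view shows the red grip's top at about (279,253), its arm aligned with the fingers, which are centred near column 316. I'll check this against the fit.

```bash
cat > wr.py <<'E'
import sys,numpy as np,cv2
from plant import *
def ray(u,v,z,name="wrist"):
    c=read_camera(name);K=np.array([[c["fx"],0,c["cx"]],[0,c["fy"],c["cy"]],[0,0,1]])
    n=cv2.undistortPoints(np.array([[[u,v]]],float),K,np.array([c["k1"],0,0,0]))[0,0]
    d=c["T"][:3,:3]@[*n,1];o=c["T"][:3,3];return o+d*(z-o[2])/d[2]
if __name__=="__main__": print(ray(*map(float,sys.argv[1:4])).round(4))
E
python3 wr.py 279 254 .1155; python3 wr.py 283 236 .0885;python3 wr.py 115 271 .1;python3 wr.py 36 140 .07;python3 wr.py 418 252 .07
```

```text
[0.4086 0.2306 0.1155]
[0.4076 0.23   0.0885]
[0.4928 0.1964 0.1   ]
[0.4997 0.1119 0.07  ]
[0.348  0.2867 0.07  ]
```

>>> arm_command(
  increments=[
    [0.023, -0.081, 0, 0, 0, 0],
    [0.023, -0.081, 0, 0, 0, 0],
    [0.023, -0.081, 0.1, 0, 0, 0],
    [0.023, -0.081, 0.2, 0, 0, 0],
    [0.023, -0.081, 0.295, 0, 0, 0],
  ],
)

```text
t: 2.48
tool_pos: [0.4077, 0.2312, 0.2812]
orientation: [-1.513, 2.753, 0.0]
force: [0.1, 0.5, 0.2]
opening: 0.0325
gripper_force: 0.0
```

>>> arm_command(
  increments=[
    [0, 0, 0, 0, 0, 0],
    [0, 0, 0, 0, 0, 0],
    [0, 0, 0, 0, 0, 0],
    [0, 0, 0, 0, 0, 0],
    [0, 0, 0, 0, 0, 0],
  ],
  fingers=0.59,
)

```text
t: 3.1
tool_pos: [0.4083, 0.2312, 0.2826]
orientation: [-1.513, 2.751, -0.002]
force: [5.0, -4.6, 0.1]
opening: 0.019
gripper_force: 2.6
```

```bash
python3 inc.py 0.408 0.229 0.28 148;python3 -c "
from plant import *
print(read_state()['wrist_torque'],read_state()['joint_torque'])"
```

```text
3.1 [0.4083 0.2312 0.2826] [ 5.  -4.6  0.1] 0.019025319019222074
[0.0101, -0.0047, 0.013] [-0.0006, 0.0003, -0.0022]
[-0.61665255 -0.57470326 -0.04837647] [ 2.45772421e+00 -3.84891379e+01 -4.48187864e+01  1.74016859e+00
  6.80540353e-01 -3.98649732e-03]
```

>>> arm_command(
  increments=[
    [-0.0007, 0.0192, 0, 0, 0, 0.0222],
    [-0.0027, 0.0383, 0, 0, 0, 0.0444],
    [-0.006, 0.0572, 0, 0, 0, 0.0667],
    [-0.0107, 0.0758, 0, 0, 0, 0.0889],
    [-0.0166, 0.0941, 0, 0, 0, 0.1111],
  ],
)

```text
t: 3.72
tool_pos: [0.3943, 0.2441, 0.2826]
orientation: [-1.008, 2.973, -0.002]
force: [5.3, -4.4, 0.5]
opening: 0.0192
gripper_force: 3.4
```

>>> arm_command(
  increments=[
    [-0.0001, 0.003, 0, 0, 0, 0.003],
    [-0.0001, 0.006, 0, 0, 0, 0.007],
    [-0.0001, 0.009, 0, 0, 0, 0.01],
    [-0.0001, 0.009, 0, 0, 0, 0.01],
    [-0.0001, 0.009, 0, 0, 0, 0.01],
  ],
)

```text
t: 4.35
tool_pos: [0.3931, 0.2456, 0.2826]
orientation: [-0.965, 2.987, -0.001]
force: [4.6, -4.1, 0.1]
opening: 0.0194
gripper_force: 2.5
```

```bash
python3 -c "
from plant import *
s=read_state();print(s['tool_pos'],s['force'],s['orientation'])"
```

```text
[0.39309665 0.24563012 0.28261323] [ 4.58859698 -4.0620109   0.0646845 ] [-9.65231390e-01  2.98739461e+00 -7.57319788e-04]
```

>>> arm_command(
  increments=[
    [-0.0001, 0.003, 0, 0, 0, 0.003],
    [-0.0001, 0.006, 0, 0, 0, 0.007],
    [-0.00015, 0.009, 0, 0, 0, 0.0104],
    [-0.00015, 0.009, 0, 0, 0, 0.0104],
    [-0.00015, 0.009, 0, 0, 0, 0.0104],
  ],
)

```text
t: 4.97
tool_pos: [0.3921, 0.2471, 0.2826]
orientation: [-0.916, 3.003, -0.001]
force: [3.9, -3.2, 0.1]
opening: 0.0193
gripper_force: 2.5
```

>>> arm_command(
  increments=[
    [-0.0001, 0.003, 0, 0, 0, 0.003],
    [-0.0001, 0.006, 0, 0, 0, 0.007],
    [-0.00015, 0.009, 0, 0, 0, 0.0104],
    [-0.00015, 0.009, 0, 0, 0, 0.0104],
    [-0.00015, 0.009, 0, 0, 0, 0.0104],
  ],
)

```text
t: 5.6
tool_pos: [0.3911, 0.2486, 0.2826]
orientation: [-0.867, 3.017, -0.001]
force: [4.6, -3.5, -0.4]
opening: 0.0188
gripper_force: 2.5
```

>>> arm_command(
  increments=[
    [-0.0001, 0.003, 0, 0, 0, 0.003],
    [-0.0001, 0.006, 0, 0, 0, 0.007],
    [-0.00015, 0.0095, 0, 0, 0, 0.011],
    [-0.00015, 0.0095, 0, 0, 0, 0.011],
    [-0.00015, 0.0095, 0, 0, 0, 0.011],
  ],
)

```text
t: 6.22
tool_pos: [0.3901, 0.2503, 0.2826]
orientation: [-0.815, 3.032, -0.001]
force: [4.3, -3.4, 0.7]
opening: 0.0191
gripper_force: 2.5
```

>>> arm_command(
  increments=[
    [-0.0001, 0.003, 0, 0, 0, 0.003],
    [-0.0001, 0.006, 0, 0, 0, 0.007],
    [-0.00015, 0.0095, 0, 0, 0, 0.011],
    [-0.00015, 0.0095, 0, 0, 0, 0.011],
    [-0.00015, 0.0095, 0, 0, 0, 0.011],
  ],
)

```text
t: 6.85
tool_pos: [0.3893, 0.2519, 0.2826]
orientation: [-0.762, 3.045, -0.0]
force: [5.4, -3.1, -0.7]
opening: 0.0195
gripper_force: 2.4
```

>>> arm_command(
  increments=[
    [-0.0001, 0.003, 0, 0, 0, 0.003],
    [-0.0001, 0.006, 0, 0, 0, 0.007],
    [-0.00015, 0.0095, 0, 0, 0, 0.011],
    [-0.00015, 0.0095, 0, 0, 0, 0.011],
    [-0.00015, 0.0095, 0, 0, 0, 0.011],
  ],
)

```text
t: 7.48
tool_pos: [0.3884, 0.2536, 0.2826]
orientation: [-0.709, 3.058, -0.0]
force: [4.0, -3.4, -0.7]
opening: 0.0194
gripper_force: 2.4
```

>>> arm_command(
  increments=[
    [-0.0001, 0.003, 0, 0, 0, 0.003],
    [-0.0001, 0.006, 0, 0, 0, 0.007],
    [-0.00015, 0.0095, 0, 0, 0, 0.011],
    [-0.00015, 0.0095, 0, 0, 0, 0.011],
    [-0.00015, 0.0095, 0, 0, 0, 0.011],
  ],
)

```text
t: 8.1
tool_pos: [0.3876, 0.2553, 0.2826]
orientation: [-0.656, 3.07, -0.0]
force: [5.2, -3.9, -0.2]
opening: 0.0192
gripper_force: 2.4
```

>>> arm_command(
  increments=[
    [-0.0004, 0.003, 0, 0, 0, 0.003],
    [-0.0006, 0.006, 0, 0, 0, 0.007],
    [-0.001, 0.0095, 0, 0, 0, 0.011],
    [-0.001, 0.0095, 0, 0, 0, 0.011],
    [-0.001, 0.0095, 0, 0, 0, 0.011],
  ],
)

```text
t: 8.72
tool_pos: [0.387, 0.2571, 0.2826]
orientation: [-0.603, 3.081, -0.0]
force: [4.6, -3.6, -0.1]
opening: 0.0193
gripper_force: 2.4
```

>>> arm_command(
  increments=[
    [-0.0004, 0.003, 0, 0, 0, 0.003],
    [-0.0006, 0.006, 0, 0, 0, 0.007],
    [-0.001, 0.0095, 0, 0, 0, 0.011],
    [-0.001, 0.0095, 0, 0, 0, 0.011],
    [-0.001, 0.0095, 0, 0, 0, 0.011],
  ],
)

```text
t: 9.35
tool_pos: [0.3864, 0.2589, 0.2826]
orientation: [-0.55, 3.091, -0.0]
force: [4.4, -3.8, -0.7]
opening: 0.0192
gripper_force: 2.4
```

>>> arm_command(
  increments=[
    [-0.0005, 0.003, 0, 0, 0, 0.003],
    [-0.001, 0.006, 0, 0, 0, 0.007],
    [-0.0015, 0.0095, 0, 0, 0, 0.011],
    [-0.0015, 0.0095, 0, 0, 0, 0.011],
    [-0.0015, 0.0095, 0, 0, 0, 0.011],
  ],
)

```text
t: 9.98
tool_pos: [0.3859, 0.2608, 0.2826]
orientation: [-0.497, 3.1, -0.001]
force: [3.2, -2.9, 1.6]
opening: 0.0192
gripper_force: 2.5
```

>>> arm_command(
  increments=[
    [-0.0005, 0.003, 0, 0, 0, 0.003],
    [-0.001, 0.006, 0, 0, 0, 0.007],
    [-0.0015, 0.0095, 0, 0, 0, 0.011],
    [-0.0015, 0.0095, 0, 0, 0, 0.011],
    [-0.0015, 0.0095, 0, 0, 0, 0.011],
  ],
)

```text
t: 10.6
tool_pos: [0.3855, 0.2626, 0.2825]
orientation: [-0.443, 3.109, -0.001]
force: [2.8, -5.6, 2.5]
opening: 0.0192
gripper_force: 2.6
```

>>> arm_command(
  increments=[
    [-0.0003, 0.003, 0, 0, 0, 0.003],
    [-0.0006, 0.006, 0, 0, 0, 0.007],
    [-0.001, 0.009, 0, 0, 0, 0.011],
    [-0.001, 0.009, 0, 0, 0, 0.011],
    [-0.001, 0.009, 0, 0, 0, 0.011],
  ],
)

```text
t: 11.22
tool_pos: [0.3852, 0.2644, 0.2826]
orientation: [-0.389, 3.116, -0.001]
force: [1.7, -4.1, 2.6]
opening: 0.0192
gripper_force: 2.6
```

>>> arm_command(
  increments=[
    [0, 0.003, 0, 0, 0, 0.003],
    [-0.0002, 0.006, 0, 0, 0, 0.007],
    [-0.0003, 0.0095, 0, 0, 0, 0.011],
    [-0.0003, 0.0095, 0, 0, 0, 0.011],
    [-0.0003, 0.0095, 0, 0, 0, 0.011],
  ],
)

```text
t: 11.85
tool_pos: [0.3848, 0.2662, 0.2826]
orientation: [-0.335, 3.122, -0.001]
force: [2.4, -4.9, 1.7]
opening: 0.019
gripper_force: 2.6
```

>>> arm_command(
  increments=[
    [0, 0.003, 0, 0, 0, 0.003],
    [-0.0002, 0.006, 0, 0, 0, 0.007],
    [-0.0003, 0.0095, 0, 0, 0, 0.011],
    [-0.0003, 0.0095, 0, 0, 0, 0.011],
    [-0.0003, 0.0095, 0, 0, 0, 0.011],
  ],
)

```text
t: 12.48
tool_pos: [0.3844, 0.2681, 0.2826]
orientation: [-0.281, 3.128, -0.001]
force: [2.2, -3.8, 1.5]
opening: 0.0194
gripper_force: 2.5
```

>>> arm_command(
  increments=[
    [0, 0.003, 0, 0, 0, 0.003],
    [-0.0002, 0.006, 0, 0, 0, 0.007],
    [-0.0003, 0.0095, 0, 0, 0, 0.011],
    [-0.0003, 0.0095, 0, 0, 0, 0.011],
    [-0.0003, 0.0095, 0, 0, 0, 0.011],
  ],
)

```text
t: 13.1
tool_pos: [0.3841, 0.27, 0.2825]
orientation: [-0.227, 3.132, -0.001]
force: [2.0, -4.4, 2.7]
opening: 0.0193
gripper_force: 2.5
```

>>> arm_command(
  increments=[
    [0, 0.003, 0, 0, 0, 0.003],
    [-0.0002, 0.006, 0, 0, 0, 0.007],
    [-0.0003, 0.0095, 0, 0, 0, 0.011],
    [-0.0003, 0.0095, 0, 0, 0, 0.011],
    [-0.0003, 0.0095, 0, 0, 0, 0.011],
  ],
)

```text
t: 13.72
tool_pos: [0.3841, 0.2713, 0.2825]
orientation: [-0.173, 3.135, -0.003]
force: [2.9, -9.2, 3.7]
opening: 0.0188
gripper_force: 4.7
```

>>> arm_command(
  increments=[
    [0, 0.001, 0, 0, 0, 0.001],
    [0, 0.002, 0, 0, 0, 0.002],
    [0, 0.003, 0, 0, 0, 0.003],
    [0, 0.004, 0, 0, 0, 0.004],
    [0, 0.004, 0, 0, 0, 0.004],
  ],
)

```text
t: 14.35
tool_pos: [0.3841, 0.2718, 0.2825]
orientation: [-0.153, 3.136, -0.005]
force: [3.5, -11.3, 4.8]
opening: 0.0194
gripper_force: 5.9
```

>>> arm_command(
  increments=[
    [0, 0.001, 0, 0, 0, 0],
    [0, 0.002, 0, 0, 0, 0],
    [0, 0.003, 0, 0, 0, 0],
    [0, 0.004, 0, 0, 0, 0],
    [0, 0.004, 0, 0, 0, 0],
  ],
)

```text
t: 14.98
tool_pos: [0.3841, 0.2724, 0.2825]
orientation: [-0.153, 3.136, -0.006]
force: [2.8, -13.8, 5.2]
opening: 0.0193
gripper_force: 6.9
```

>>> arm_command(
  increments=[
    [0, -0.008, 0, 0, 0, 0],
    [0, -0.015, 0, 0, 0, 0],
    [0, -0.015, 0, 0, 0, 0],
    [0, -0.015, 0, 0, 0, 0],
    [0, -0.015, 0, 0, 0, 0],
  ],
  fingers=0.35,
)

```text
t: 15.6
tool_pos: [0.3836, 0.2708, 0.2817]
orientation: [0.154, -3.138, -0.0]
force: [-0.1, 0.1, -0.1]
opening: 0.0304
gripper_force: 0.0
```

>>> arm_command(
  increments=[
    [0, 0, -0.15, 0, 0, 0],
    [0, 0, -0.3, 0, 0, 0],
    [0, 0, -0.5, 0, 0, 0],
    [0, 0, -0.68, 0, 0, 0],
    [0, 0, -0.68, 0, 0, 0],
  ],
)

```text
t: 16.23
tool_pos: [0.3843, 0.2711, 0.4214]
orientation: [-0.154, 3.132, 0.004]
force: [0.7, 0.1, -0.8]
opening: 0.0302
gripper_force: 0.0
```

```bash
python3 inc.py 0.46 0.20 0.42 33
python3 - <<'E'
from plant import *
import cv2
c=read_camera("scene");cv2.imwrite("pics/s2.png",cv2.resize(c["image"][200:350,230:430,::-1],None,fx=4,fy=4,interpolation=cv2.INTER_CUBIC))
E
```

```text
16.225 [0.3843 0.2711 0.4214] [ 0.7  0.1 -0.8] 0.030178041345204916
[-0.3417, -0.3911, 0.0078] [0.0017, 0.0012, 0.3479]
```

View pics/s2.png

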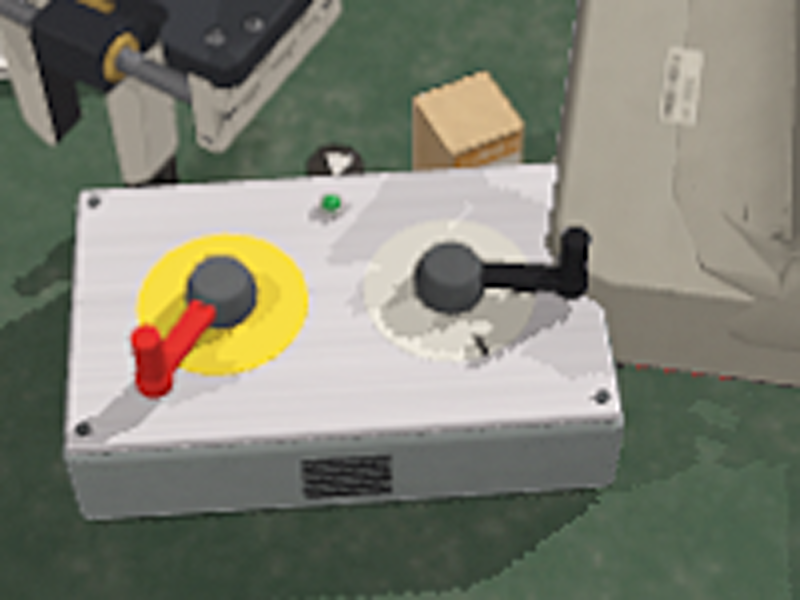

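The red handle now points front-left, its grip near (150,360) in the crop. The microscope base's near corner is at about (620,362) at the bottom and (605,278) at the top. I'll check its clearances.

```bash
python3 - <<'E'
import numpy as np
from wr import ray
b=ray(385,290.5,0,"scene");print("corner bottom",b)
for h in(.04,.07,.1,.13):print(h,ray(381,269.5,h,"scene"),ray(376,200,h,"scene"))
def tri(a,s):
    P=[];
    A=np.zeros((3,3));B=np.zeros(3)
    for n,(u,v) in(("scene",a),("side",s)):
        o=ray(u,v,0,n);d=ray(u,v,.3,n)-o;d/=np.linalg.norm(d);M=np.eye(3)-np.outer(d,d);A+=M;B+=M@o;P.append((o,M))
    x=np.linalg.solve(A,B);return x.round(3),[np.linalg.norm(M@(x-o)).round(4) for o,M in P]
print("knob",tri((425,166),(185,123)))
print("label base",tri((399,222),(229,188)))
E
python3 inc.py 0.534 0.149 0.42 33
```

```text
corner bottom [0.56331859 0.12940972 0.        ]
0.04 [0.57560378 0.15084604 0.04      ] [0.72994471 0.26155426 0.04      ]
0.07 [0.55580087 0.14143352 0.07      ] [0.70341186 0.24731438 0.07      ]
0.1 [0.53599797 0.132021   0.1       ] [0.67687902 0.23307449 0.1       ]
0.13 [0.51619506 0.12260847 0.13      ] [0.65034617 0.21883461 0.13      ]
knob (array([0.713, 0.159, 0.204]), [np.float64(0.0001), np.float64(0.0001)])
label base (array([0.659, 0.167, 0.093]), [np.float64(0.0006), np.float64(0.0006)])
17.125 [0.3837 0.2707 0.4178] [ 0.6 -0.3  0. ] 0.030222152102001118
[-0.6886, -0.679, -0.0111] [0.0, 0.0, 0.3478]
```

>>> arm_command(
  increments=[
    [-0.07, -0.08, 0, 0, 0, 0.055],
    [-0.14, -0.16, 0, 0, 0, 0.11],
    [-0.21, -0.24, 0, 0, 0, 0.165],
    [-0.28, -0.32, 0, 0, 0, 0.22],
    [-0.34, -0.39, 0, 0, 0, 0.275],
  ],
)

```text
t: 17.75
tool_pos: [0.4595, 0.1991, 0.4177]
orientation: [1.183, 2.91, 0.0]
force: [-0.2, 0.3, -0.0]
opening: 0.0304
gripper_force: 0.0
```

```bash
python3 inc.py 0.534 0.149 0.42 33
python3 - <<'E'
from plant import *
import cv2
c=read_camera("wrist");cv2.imwrite("pics/w2.png",c["image"][:,:,::-1])
E
```

```text
17.75 [0.4595 0.1991 0.4177] [-0.2  0.3 -0. ] 0.03039028887493879
[-0.4418, 0.0803, -0.0113] [0.0, 0.0, 0.071]
```

View pics/w2.png

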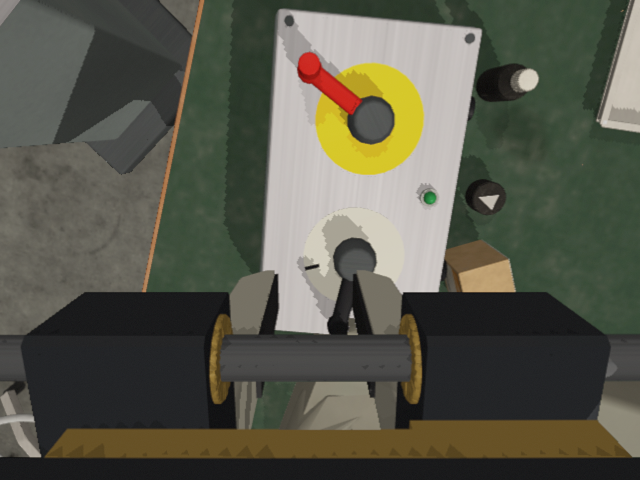

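The wrist view shows the red grip at (309,66), the selector hub at (355,260), and the black arm running to about (340,328). The carton, mount and bottle are all still standing.

```bash
python3 - <<'E'
from wr import ray
for u,v in((498,285),(525,305),(470,215),(432,230)):
    print(u,v,[ray(u,v,h,"scene")[:2].round(3).tolist() for h in(.1,.18,.25)])
E
python3 wr.py 309 66 .1155; python3 wr.py 371 119 .1;python3 wr.py 355 260 .1
```

```text
498 285 [[0.629, -0.052], [0.565, -0.053], [0.508, -0.055]]
525 305 [[0.619, -0.106], [0.555, -0.101], [0.5, -0.096]]
470 215 [[0.753, 0.06], [0.673, 0.044], [0.603, 0.03]]
432 230 [[0.673, 0.103], [0.603, 0.082], [0.541, 0.063]]
[0.3829 0.2679 0.1155]
[0.4339 0.2757 0.1   ]
[0.4992 0.2015 0.1   ]
```

>>> arm_command(
  increments=[
    [-0.12, 0.02, 0, 0, 0, 0.03],
    [-0.25, 0.045, 0, 0, 0, 0.071],
    [-0.37, 0.07, 0.1, 0, 0, 0.071],
    [-0.445, 0.091, 0.25, 0, 0, 0.071],
    [-0.445, 0.091, 0.35, 0, 0, 0.071],
  ],
)

```text
t: 19.18
tool_pos: [0.5359, 0.1505, 0.346]
orientation: [-1.492, -2.763, 0.002]
force: [-0.6, -0.4, -1.2]
opening: 0.0303
gripper_force: 0.0
```

```bash
python3 inc.py 0.536 0.150 0.283 33
python3 - <<'E'
from plant import *
import cv2
c=read_camera("wrist");cv2.imwrite("pics/w3.png",c["image"][:,:,::-1])
E
```

```text
19.175 [0.5359 0.1505 0.346 ] [-0.6 -0.4 -1.2] 0.030296567836315666
[-0.0025, -0.0004, 0.3148] [-0.0005, -0.0002, 0.0015]
```

View pics/w3.png

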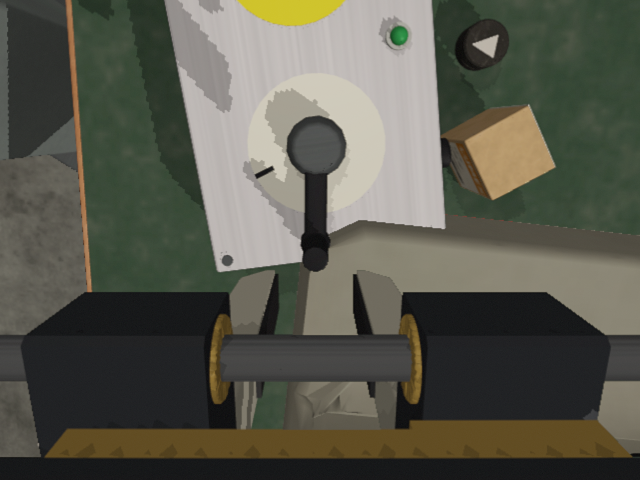

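The black grip's top is at (315,259), centred between the fingers at column 316. The carton and mount are clear.

```bash
python3 wr.py 315 259 .1155; python3 wr.py 315 241 .0885
```

```text
[0.5326 0.1519 0.1155]
[0.5314 0.1535 0.0885]
```

>>> arm_command(
  increments=[
    [0.007, -0.003, 0.05, 0, 0, 0],
    [0.007, -0.003, 0.12, 0, 0, 0],
    [0.007, -0.003, 0.2, 0, 0, 0],
    [0.007, -0.003, 0.27, 0, 0, 0],
    [0.007, -0.003, 0.315, 0, 0, 0],
  ],
)

```text
t: 19.95
tool_pos: [0.5341, 0.1519, 0.2832]
orientation: [-1.49, -2.764, 0.002]
force: [0.0, 0.7, 1.0]
opening: 0.0301
gripper_force: 0.0
```

>>> arm_command(
  increments=[
    [0, 0, 0, 0, 0, 0],
    [0, 0, 0, 0, 0, 0],
    [0, 0, 0, 0, 0, 0],
    [0, 0, 0, 0, 0, 0],
    [0, 0, 0, 0, 0, 0],
  ],
  fingers=0.59,
)

```text
t: 20.58
tool_pos: [0.5345, 0.152, 0.285]
orientation: [1.491, 2.765, 0.0]
force: [0.2, -0.1, 0.0]
opening: 0.0187
gripper_force: 0.0
```

>>> arm_command(
  increments=[
    [0, -0.006, 0, 0, 0, 0.007],
    [0.0003, -0.012, 0, 0, 0, 0.014],
    [0.0006, -0.018, 0, 0, 0, 0.021],
    [0.001, -0.024, 0, 0, 0, 0.0278],
    [0.001, -0.024, 0, 0, 0, 0.0278],
  ],
)

```text
t: 21.2
tool_pos: [0.5306, 0.1498, 0.2848]
orientation: [1.611, 2.696, 0.002]
force: [3.3, 2.8, -3.8]
opening: 0.0189
gripper_force: 2.5
```

>>> arm_command(
  increments=[
    [0, -0.003, 0, 0, 0, 0.003],
    [0.0001, -0.006, 0, 0, 0, 0.007],
    [0.0002, -0.01, 0, 0, 0, 0.0116],
    [0.0002, -0.01, 0, 0, 0, 0.0116],
    [0.0002, -0.01, 0, 0, 0, 0.0116],
  ],
)

```text
t: 21.82
tool_pos: [0.5288, 0.1489, 0.2848]
orientation: [1.66, 2.666, 0.002]
force: [5.1, 3.4, -3.6]
opening: 0.0195
gripper_force: 2.5
```

>>> arm_command(
  increments=[
    [0.0007, -0.0192, 0, 0, 0, 0.0222],
    [0.0027, -0.0383, 0, 0, 0, 0.0444],
    [0.006, -0.0572, 0, 0, 0, 0.0667],
    [0.0107, -0.0758, 0, 0, 0, 0.0889],
    [0.0166, -0.0941, 0, 0, 0, 0.1111],
  ],
)

```text
t: 22.45
tool_pos: [0.5106, 0.1435, 0.2849]
orientation: [2.1, 2.335, 0.004]
force: [5.9, 3.7, -2.9]
opening: 0.0192
gripper_force: 3.3
```

>>> arm_command(
  increments=[
    [0.0007, -0.0192, 0, 0, 0, 0.0222],
    [0.0027, -0.0383, 0, 0, 0, 0.0444],
    [0.006, -0.0572, 0, 0, 0, 0.0667],
    [0.0107, -0.0758, 0, 0, 0, 0.0889],
    [0.0166, -0.0941, 0, 0, 0, 0.1111],
  ],
)

```text
t: 23.08
tool_pos: [0.4918, 0.1446, 0.2853]
orientation: [2.473, 1.934, 0.005]
force: [7.2, 0.8, -3.2]
opening: 0.0191
gripper_force: 3.2
```

>>> arm_command(
  increments=[
    [0.0002, -0.012, 0, 0, 0, 0.0139],
    [0.001, -0.024, 0, 0, 0, 0.0278],
    [0.0022, -0.036, 0, 0, 0, 0.0417],
    [0.0042, -0.0478, 0, 0, 0, 0.0556],
    [0.0042, -0.0478, 0, 0, 0, 0.0556],
  ],
)

```text
t: 23.7
tool_pos: [0.4827, 0.1476, 0.2854]
orientation: [2.631, 1.714, 0.004]
force: [5.1, 1.6, -1.4]
opening: 0.0192
gripper_force: 2.2
```

>>> arm_command(
  increments=[
    [0.0001, -0.005, 0, 0, 0, 0.0055],
    [0.0003, -0.01, 0, 0, 0, 0.011],
    [0.0004, -0.0144, 0, 0, 0, 0.0167],
    [0.0004, -0.0144, 0, 0, 0, 0.0167],
    [0.0004, -0.0144, 0, 0, 0, 0.0167],
  ],
)

```text
t: 24.32
tool_pos: [0.4802, 0.1488, 0.2854]
orientation: [2.675, 1.645, 0.004]
force: [5.5, 1.0, -1.1]
opening: 0.0193
gripper_force: 2.3
```

>>> arm_command(
  increments=[
    [0, -0.003, 0, 0, 0, 0.003],
    [0.0001, -0.006, 0, 0, 0, 0.007],
    [0.0002, -0.009, 0, 0, 0, 0.0105],
    [0.0002, -0.009, 0, 0, 0, 0.0105],
    [0.0002, -0.009, 0, 0, 0, 0.0105],
  ],
)

```text
t: 24.95
tool_pos: [0.4787, 0.1496, 0.2854]
orientation: [2.702, 1.6, 0.005]
force: [6.1, 0.1, -2.1]
opening: 0.0195
gripper_force: 2.4
```

>>> arm_command(
  increments=[
    [0, -0.003, 0, 0, 0, 0.003],
    [0.0001, -0.006, 0, 0, 0, 0.007],
    [0.0002, -0.009, 0, 0, 0, 0.0105],
    [0.0002, -0.009, 0, 0, 0, 0.0105],
    [0.0002, -0.009, 0, 0, 0, 0.0105],
  ],
)

```text
t: 25.58
tool_pos: [0.4771, 0.1505, 0.2854]
orientation: [2.728, 1.556, 0.005]
force: [6.1, 0.5, -1.4]
opening: 0.0191
gripper_force: 2.4
```

>>> arm_command(
  increments=[
    [0, -0.003, 0, 0, 0, 0.003],
    [0.0001, -0.006, 0, 0, 0, 0.007],
    [0.0002, -0.009, 0, 0, 0, 0.0105],
    [0.0002, -0.009, 0, 0, 0, 0.0105],
    [0.0002, -0.009, 0, 0, 0, 0.0105],
  ],
)

```text
t: 26.2
tool_pos: [0.4757, 0.1514, 0.2854]
orientation: [2.753, 1.51, 0.005]
force: [7.3, -0.1, -3.3]
opening: 0.0192
gripper_force: 2.8
```

>>> arm_command(
  increments=[
    [0, -0.002, 0, 0, 0, 0.002],
    [0.0001, -0.004, 0, 0, 0, 0.005],
    [0.0001, -0.007, 0, 0, 0, 0.008],
    [0.0001, -0.007, 0, 0, 0, 0.008],
    [0.0001, -0.007, 0, 0, 0, 0.008],
  ],
)

```text
t: 26.82
tool_pos: [0.4749, 0.1519, 0.2855]
orientation: [2.771, 1.475, 0.007]
force: [9.9, -0.0, -5.6]
opening: 0.0196
gripper_force: 4.6
```

At the stop. I'll press lightly further to confirm.

>>> arm_command(
  increments=[
    [0, -0.001, 0, 0, 0, 0],
    [0, -0.002, 0, 0, 0, 0],
    [0, -0.003, 0, 0, 0, 0],
    [0, -0.005, 0, 0, 0, 0],
    [0, -0.005, 0, 0, 0, 0],
  ],
)

```text
t: 27.45
tool_pos: [0.4744, 0.1522, 0.2855]
orientation: [2.77, 1.474, 0.008]
force: [12.7, -3.2, -7.1]
opening: 0.0193
gripper_force: 5.9
```

>>> arm_command(
  increments=[
    [0, 0.008, 0, 0, 0, 0],
    [0, 0.015, 0, 0, 0, 0],
    [0, 0.015, 0, 0, 0, 0],
    [0, 0.015, 0, 0, 0, 0],
    [0, 0.015, 0, 0, 0, 0],
  ],
  fingers=0.35,
)

```text
t: 28.08
tool_pos: [0.4752, 0.1512, 0.2847]
orientation: [-2.772, -1.478, 0.0]
force: [-0.2, 0.3, 0.5]
opening: 0.0303
gripper_force: 0.0
```

>>> arm_command(
  increments=[
    [0, 0, -0.15, 0, 0, 0],
    [0, 0, -0.3, 0, 0, 0],
    [0, 0, -0.5, 0, 0, 0],
    [0, 0, -0.68, 0, 0, 0],
    [0, 0, -0.68, 0, 0, 0],
  ],
)

```text
t: 28.7
tool_pos: [0.476, 0.1514, 0.4245]
orientation: [2.771, 1.477, 0.01]
force: [-1.2, 0.6, -0.4]
opening: 0.0301
gripper_force: 0.0
```

Run:
```python
from plant import *
import cv2
c=read_camera("wrist");cv2.imwrite("pics/w4.png",c["image"][:,:,::-1])
```

```text
(no output)
```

View pics/w4.png

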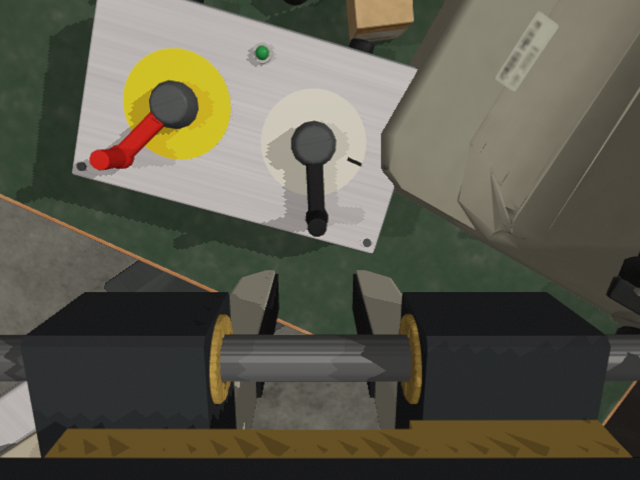

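The red handle points front-left with its grip at (100,159). The black one points to the front, slightly right, with its grip at (317,224). The gripper is clear of everything, so I'm handing in.

```bash
python3 -c "
from plant import *
print(close_job())"
```

```text
the job is handed in; nothing more can be done
None
```

The changeover is done and handed in at about 29 s: I turned the red isolator to its stop (about 14 N), then the black selector to its stop (about 13 N), let go of both, and did not touch the things behind the unit; no verdict came back.

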